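# Nest the drying pots and set the gas valve

## Task

Set up the drying station: stand the middle-sized steel pot upright inside the wide pot on the station's round plate, then the tall narrow pot inside the middle one, all the way down. After that turn the valve lever until it points the same way as the dark set mark beneath it, directly over the mark. The wide pot stays on its plate, the set mark keeps its place, and the other things on the bench are left alone.

Things in the scene. Friction and masses are not known exactly. Their poses are not given: they have to be found in the camera images.
- wide_pot: bare steel pot, outside 100 mm across, 55 mm high, wall 4 mm, floor 5 mm thick, open at the top, standing loose on the round plate of the station; origin under its centre, z up along it
- middle_pot: bare steel pot, outside 64 mm across, 92 mm high, wall 4 mm (inside 56 mm across), floor 5 mm thick, standing loose on the bench to the left of the station; origin under its centre, z up along it. Inside the wide pot its origin is 5 mm above the wide pot's, with up to 14 mm play to each side, and its rim stands 42 mm above the wide one's
- narrow_pot: bare steel pot, outside 40 mm across, 125 mm high, wall 4 mm, floor 5 mm thick, standing loose on the bench to the left of the station; origin under its centre, z up along it. Inside the middle pot its origin is 5 mm above the middle pot's, with up to 8 mm play to each side, and its rim stands 38 mm above the middle one's
- plate_top (a point): centre of the upper face of the round aluminium plate (132 mm across, 12 mm above the bench) at the left end of the fixed grey station (150 mm deep, 360 mm wide); axes are the station's: x away from the robot, y along its pipe to the left, z up
- valve_axis (a point): on the upright axis of the valve at mid-height of the lever, 132 mm above the bench, 200 mm to the right of the plate's centre along the station; axes are the station's. A round dial 120 mm across with ticks lies 68 mm above the bench round this axis
- lever_tip (a point): outer end of the valve lever, 120 mm from the axis, at mid-height (132 mm above the bench). The lever is a level flat steel bar 18 mm wide, its outer 66 mm a black sleeve 22 mm wide and 18 mm high. Its frame turns with it: its -x axis points outward along the lever
- lever (a joint): angle of the valve lever about the upright axis, rad: 0 = closed, pointing along the station's -x (to the robot, across the pipe); it grows anticlockwise seen from above, swinging to the robot's right; 1.57 = fully open, pointing along the pipe away from the pots. It has friction (about 0.25 Nm) and stays where it is left
- mark_tip (a point): outer end of the set mark, 100 mm from the valve axis, upper face about 78 mm above the bench. The mark is a dark steel pointer 10 mm wide under the lever, just over the dial. Its frame turns with it: its -x axis points outward along the mark
- mark (a joint): angle of the set mark, rad, measured just like the lever's: the lever is right when both joints read the same. The mark is clamped stiffly
- amber_bottle: brown glass bottle with a black cap, 60 mm across, 130 mm high, standing near the loose pots; origin under its centre
- white_jar: white plastic jar, 72 mm across, 85 mm high, behind the station; origin under its centre
- tape_roll: flat cardboard-brown ring, 100 mm across, 24 mm high, in front of the station; origin under its centre
- loupe: black waisted magnifier, 52 mm across, 45 mm high, at the back; origin under its centre
- brush: brush 160 mm long lying at the back left; origin under it
- dish: shallow white dish, 90 mm across, 18 mm high, near the robot on the right; origin under its centre

How it is judged:
By the outcome, as a careful person would: the job done as asked, in the order asked, and still so for the second after the job is handed in, with the robot touching nothing.
It also fails if it takes over 72 s, if anything falls off the work surface, if the arm or the gripper's body presses on something with over 40 N, if the wrist force passes 120 N, or if a joint passes its speed limit or range.

## Robot

A 7-joint arm with a two-finger parallel gripper is mounted at the origin on the work surface. World frame = base frame: x ahead of the robot, y to its left, z up, the work surface at z = 0. Lengths are in m, angles in degrees, forces in N, time in s.
With the tool pointing down it reaches from about 0.4 to 0.85 m from the base axis. Payload 10.4 kg.
Tool frame: the origin (TCP) lies between the finger pads; the fingertips stand ahead of it and the grasp point (between the pads) lies 3 mm ahead of it (bot.finger_overhang is the z of the fingertips in the tool frame, in m); z points along the fingers, y is the line along which they close (so a half turn about z gives the same grasp; the last joint's range is limited). The gripper opens to 85 mm and grips with 20 to 120 N. Pads are 22 mm wide; open, the fingers measure 114 mm over their backs; the gripper's body (76 mm by 85 mm) begins 54 mm behind the grasp point. The pads swing forward as they close: fully open they stand 13 mm farther back than shut.
Start: joints at [-66.612, 19.034, -3.707, 83.658, 1.238, 77.344, -5.071], TCP at [0.261, 0.568, 0.253] pointing down, gripper open.
Joint ranges: [-148.97, 148.97], [-28.65, 121.19], [-84.17, 76.75], [9.2, 138.47], [-72.65, 252.65], [3.7, 117.97], [-149.18, 149.18]. Speed limits (degrees/s): [127.2, 127.2, 159.86, 159.86, 180, 180, 180].

## Interface

Orientations are given as a 3x3 rotation matrix whose columns are the frame's x, y, z axes.
In Python, from bench import bot gives the robot as it stands.
- The arm moves only by the shell command python3 -m handwheel 'ROWS'. ROWS is JSON, a list of rows, each a list of 7 numbers: the shift along the tool's x, y, z in mm, then the turn, a rotation vector about the tool's x, y, z in degrees, then the opening, from 0 (shut) to 1 (fully open). In form: [[dx, dy, dz, wx, wy, wz, claw], ...]. A call has exactly 5 rows; each row is the pose to reach, as a shift and turn from the pose commanded when the call began, along the tool's axes at that moment; what a row does not reach only later rows make up. A row lasts 1/8 s, in which the tool goes at most 62.5 mm and 10.7 degrees, less where a joint would pass 70% of its speed; a pose out of reach is approached as far as the arm can. A call with a gripper value outside its range is refused whole. The fingers move at their own pace and stop on an object; the grip force is fixed at half the most. Time passes only in rows, so rows that repeat a pose let the fingers close, or fill a call up. It gives the time, the measured TCP pose, the force and the opening at its end, in the units of the state.
- bot.sense(): the state, without advancing time (a new reading comes with each control period).
- bot.grab_frame(name): name is "side" or "top" or "wrist"; returns (picture, depth): 400x640x3 uint8, red, green, blue; 400x640 float32, m along the optical axis (not along the pixel's ray), 0 where there is no reading.
- bot.get_calibration(name): a dict with "fx", "fy", "cx", "cy" (pixels), "origin" and "attitude" of the camera in the world. Camera axes: x right, y down, z forward; pixel columns grow to the right and rows downward; lengths in m; the calibration is good to about 2 mm. A picture is of the moment at which its call begins: read the wrist's pose just before it. get_calibration takes no time and is no camera call; for the wrist camera it gives the pose at the moment of the call.
- bot.hand_in(): hands the job in, once; it reports no verdict.
Trained networks look in the newest picture that a camera, given by its name, has taken for a name from the list of things; names that differ only in an ending like _2 or _b are one class to them, and where a whole thing is asked for, a point or a joint stands for the part that bears it (a point fixed in the world has none). Each returns a list of dicts, best first, with "score" (0 to 1); they miss things now and then, are a little off and sometimes report something else, mostly with a low value. They report only what shows in the picture. A call takes as long as a camera call.
- bot.cut_out(thing, camera): "mask" (400x640 bool, what is visible of it) and "point" ([column, row] as shares, 0 to 1, of the picture: columns of its width, rows of its height, amid what is visible of it).
- bot.landmark_of(thing, camera): "point" ([column, row] as shares, 0 to 1, of the picture: columns of its width, rows of its height: a listed point, or the origin of a listed thing).
The state is a dict: "time_s": time; "joint_positions": joint angles; "dq": joint speeds; "tau": joint torques, N m; "ee_pos": TCP position; "eef_rot": TCP orientation; "ft_force": force on the tool from outside, world axes, zero at the start; "wrist_torque": the same for the moment, N m; "gripper_width": opening from 0.0 (shut) to 1.0 (fully open).
Only numpy, scipy, OpenCV 4.12 (cv2) and the standard library are available. Lean on these libraries where they do the work, as an engineer would, in place of code of your own. Each camera call takes 0.05 s, during which the arm holds its last target. There are 200 camera calls.

## Working session

There is one attempt and no reset: what is moved stays moved. The work goes in short steps, Python scripts to look and compute and a shell command to move; the robot and the scene stay as the last step left them, time stands still between calls to the robot, and variables do not carry over. Pictures are saved under pics/ and viewed, on a budget of 10 in all, crops included, one or two more only if the job needs it, and the job is handed in when it is done.

```bash
ls; mkdir -p pics; cat > h.py <<'E'
import numpy as np, cv2
from bench import bot
def snap(c):
    K=bot.get_calibration(c); im,d=bot.grab_frame(c); return im,d,K
def ray(K,p):
    R=np.array(K["attitude"]);v=R@np.array([(p[0]-K["cx"])/K["fx"],(p[1]-K["cy"])/K["fy"],1.]);return np.array(K["origin"]),v
def at_z(K,p,z):
    o,v=ray(K,p);return o+v*(z-o[2])/v[2]
def dep(K,p,d):
    o,v=ray(K,p);return o+v*d
def proj(K,X):
    c=np.array(K["attitude"]).T@(np.asarray(X)-K["origin"]);return np.array([c[0]/c[2]*K["fx"]+K["cx"],c[1]/c[2]*K["fy"]+K["cy"]])
def cloud(K,d,m=None):
    m=(d>0) if m is None else m&(d>0)
    v,u=np.nonzero(m);z=d[v,u];R=np.array(K["attitude"])
    return np.c_[(u-K["cx"])/K["fx"]*z,(v-K["cy"])/K["fy"]*z,z]@R.T+K["origin"]
def tri(obs):
    A=np.zeros((3,3));b=np.zeros(3)
    for o,v in obs:
        v=v/np.linalg.norm(v);P=np.eye(3)-np.outer(v,v);A+=P;b+=P@o
    return np.linalg.solve(A,b)
def px(p): return np.array(p)*[640,400]
E
cat > a.py <<'E'
from h import *
np.set_printoptions(precision=4,suppress=True)
s=bot.sense();print(s["time_s"],s["ee_pos"],s["eef_rot"],s["gripper_width"],bot.finger_overhang)
out=[];obs={}
for c in ["side","top","wrist"]:
    im,d,K=snap(c);print(c,K["origin"],np.array(K["attitude"])[:,2]);
    im=im[:,:,::-1].copy()
    for t in ["wide_pot","middle_pot","narrow_pot","plate_top","valve_axis","lever_tip","mark_tip","amber_bottle"]:
        r=bot.landmark_of(t,c)
        if r and r[0]["score"]>.3:
            p=px(r[0]["point"]);print(c,t,[ (round(q["score"],2),px(q["point"]).round(1)) for q in r[:2]])
            obs.setdefault(t,[]).append(ray(K,p));cv2.circle(im,tuple(p.astype(int).tolist()),3,(0,0,255),1);cv2.putText(im,t[:6],tuple(p.astype(int).tolist()),0,.4,(255,0,0),1)
    cv2.imwrite(f"pics/a_{c}.png",im)
for t,o in obs.items():
    if len(o)>1:
        X=tri(o);print(t,X,[np.linalg.norm(np.cross(X-a,v/np.linalg.norm(v))).round(4) for a,v in o])
E
python3 a.py
```

```text
pics
0.0 [0.2608 0.5676 0.2525] [[-0.9087  0.4175 -0.0005]
 [ 0.4175  0.9087 -0.0013]
 [-0.     -0.0014 -1.    ]] 0.9976414166896038 0.022
side [ 0.4167 -0.9084  0.6572] [ 0.1255  0.8501 -0.5115]
side wide_pot [(0.67, array([334.7, 234.5]))]
side middle_pot [(0.68, array([268. , 177.2])), (0.31, array([331.5, 232.4]))]
side narrow_pot [(0.7, array([269.4, 204.5])), (0.32, array([331.9, 168.6]))]
side plate_top [(0.91, array([334.3, 233.6]))]
side valve_axis [(0.74, array([332.6, 247.9]))]
side lever_tip [(0.87, array([277.8, 240.1])), (0.35, array([366.4, 202.1]))]
side mark_tip [(0.67, array([305.6, 288.8]))]
side amber_bottle [(0.59, array([313.3, 184.6]))]
top [ 0.3767 -0.0222  1.3798] [ 0.1429  0.0102 -0.9897]
top wide_pot [(0.57, array([340.9, 190.7])), (0.39, array([440.2, 296.8]))]
top middle_pot [(0.85, array([181.4, 249.8]))]
top narrow_pot [(0.67, array([258.6, 255.7]))]
top valve_axis [(0.86, array([416. , 203.4]))]
top lever_tip [(0.62, array([410.1, 245.7]))]
top mark_tip [(0.72, array([441.5, 232.4])), (0.26, array([386.5, 279.3]))]
top amber_bottle [(0.85, array([227.3
[... 168 characters left out ...]
t plate_top [(0.59, array([139.8, 367.2]))]
wide_pot [ 0.6177 -0.0658  0.0098] [np.float64(0.0023), np.float64(0.0023)]
middle_pot [ 0.4511  0.3827 -0.0097] [np.float64(0.0086), np.float64(0.0101), np.float64(0.007)]
narrow_pot [ 0.4364  0.1643 -0.0045] [np.float64(0.0063), np.float64(0.0069), np.float64(0.0053)]
plate_top [ 0.5795  0.0261 -0.0945] [np.float64(0.071), np.float64(0.071)]
valve_axis [ 0.5648 -0.2582  0.1191] [np.float64(0.0051), np.float64(0.0051)]
lever_tip [ 0.4468 -0.2344  0.1394] [np.float64(0.0017), np.float64(0.0017)]
mark_tip [ 0.491  -0.3314  0.073 ] [np.float64(0.0043), np.float64(0.0043)]
amber_bottle [ 0.6076  0.2614 -0.0003] [np.float64(0.0021), np.float64(0.0021)]
```

```bash
cat > b.py <<'E'
from h import *
a=[cv2.imread(f"pics/a_{c}.png") for c in ["top","side"]]
cv2.imwrite("pics/b.png",cv2.resize(np.vstack(a),(750,600*1)) if 0 else np.vstack([cv2.resize(a[0][120:330,100:560],(657,300)),cv2.resize(a[1][90:330,150:560],(512,300),interpolation=cv2.INTER_AREA) if 0 else cv2.resize(a[1][110:320,130:590],(657,300))]))
E
python3 b.py
```

```text
(no output)
```

View pics/b.png

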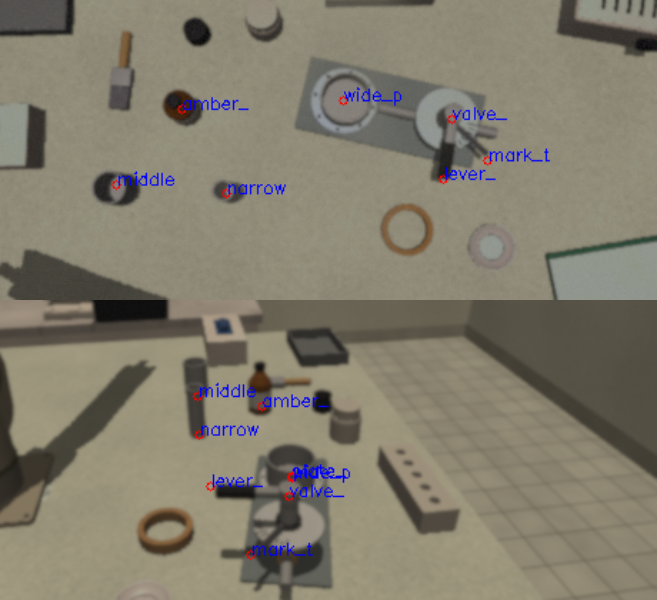

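View pics/a_wrist.png

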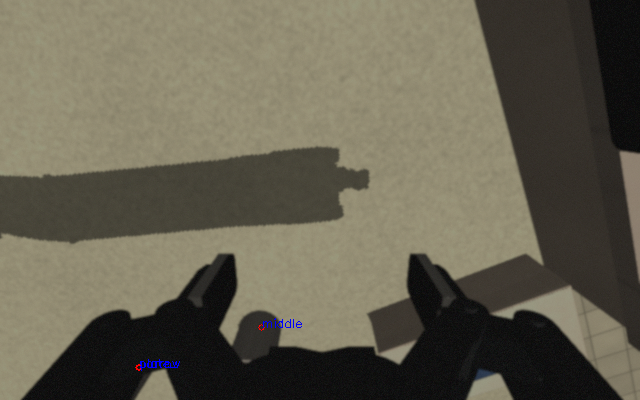

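```bash
cat > c.py <<'E'
from h import *
from scipy.optimize import least_squares
np.set_printoptions(precision=4,suppress=True)
for c in ["top","side"]:
    im,d,K=snap(c)
    for t,R,H in [("wide_pot",.05,.067),("middle_pot",.032,.092),("narrow_pot",.02,.125),("amber_bottle",.03,.13),("lever_tip",0,0),("mark_tip",0,0),("tape_roll",.05,.024)]:
        r=bot.cut_out(t,c)
        for q in r[:1]:
            m=q["mask"];P=cloud(K,d,m)
            if len(P)<5: print(c,t,"few");continue
            print(c,t,round(q["score"],2),len(P),"z%",np.percentile(P[:,2],[2,50,90,98]),"mean",P.mean(0),end=' ')
            if R:
                T=P[P[:,2]>H-.012] if c=="top" else P
                f=lambda x:np.hypot(T[:,0]-x[0],T[:,1]-x[1])-(R if c=="side" else R-.002)
                s=least_squares(f,T[:,:2].mean(0)+([.0,.0]if c=="top" else [.0,.02]),loss="soft_l1",f_scale=.002);print("fit",len(T),s.x,np.median(abs(f(s.x))))
            else:
                T=P
                C=np.cov(T[:,:2].T);w,V=np.linalg.eigh(C);print("axis",V[:,1],"ang",np.degrees(np.arctan2(V[1,1],V[0,1])))
E
python3 c.py
```

```text
top wide_pot 0.89 1100 z% [0.0098 0.0175 0.064  0.0689] mean [ 0.6158 -0.0663  0.0271] fit 194 [ 0.6122 -0.0652] 0.001076568826419315
top middle_pot 0.86 605 z% [-0.0001  0.0456  0.0896  0.0933] mean [0.445  0.383  0.0459] fit 138 [0.4448 0.3789] 0.000927457298714662
top narrow_pot 0.65 253 z% [0.0006 0.0775 0.1236 0.1274] mean [0.4359 0.163  0.0723] fit 74 [0.4354 0.1621] 0.001078782975811798
top amber_bottle 0.62 503 z% [0.0048 0.0875 0.128  0.1324] mean [0.5949 0.2477 0.0839] fit 94 [0.6203 0.2371] 0.005302433635662223
top lever_tip 0.56 525 z% [0.0681 0.1394 0.1436 0.1463] mean [ 0.524  -0.2476  0.136 ] axis [-0.9798  0.1998] ang 168.47379700850382
top mark_tip 0.43 89 z% [0.0707 0.0766 0.0796 0.0808] mean [ 0.5249 -0.301   0.0764] axis [0.7013 0.7129] ang 45.46820315632345
top tape_roll 0.8 544 z% [-0.0036  0.0218  0.0256  0.0275] mean [ 0.3613 -0.1806  0.0188] fit 453 [ 0.36   -0.1796] 0.003938075297608923
side wide_pot 0.72 912 z% [0.0162 0.0466 0.0655 0.068 ] mean [ 0.6134 -0.0666  0.0446] fit 912 [ 0.6113 -0.0708] 0.0021815602752865114
side middle_pot 0.72 929 z% [0.0152 0.0466 0.0658 0.068 ] mean [ 0.6137 -0.0655  0.0444] fit 929 [ 0.6145 -0.0635] 0.013325215455461288
side narrow_pot 0.58 432 z% [0.0029 0.0705 0.118  0.1242] mean [0.434  0.1477 0.0688] fit 432 [0.4346 0.1604] 0.0011562239980877718
side amber_bottle 0.58 536 z% [-0.0004  0.0599  0.1088  0.1299] mean [0.5969 0.242  0.0591] fit 536 [0.6001 0.2551] 0.002799899178886553
side lever_tip 0.85 707 z% [0.     0.1386 0.1438 0.1452] mean [ 0.521  -0.2469  0.1293] axis [-0.6037  0.7972] ang 127.13762729378492
side mark_tip 0.56 244 z% [0.0079 0.0777 0.0793 0.0805] mean [ 0.5381 -0.2917  0.0735] axis [-0.7657 -0.6432] ang -139.9717103444968
side tape_roll 0.97 851 z% [-0.0008  0.0185  0.0248  0.0259] mean [ 0.3589 -0.1859  0.0159] fit 851 [ 0.3587 -0.1845] 0.006009732925033033
```

```bash
cat > w.py <<'E'
# usage: w.py x y z yawdeg(tool x heading; optional): tool-frame shift (mm) and turn (deg) to reach a pointing-down pose
import sys
from h import *
from scipy.spatial.transform import Rotation as Ro
np.set_printoptions(precision=1,suppress=True)
s=bot.sense();R=np.array(s["eef_rot"]);p=np.array(s["ee_pos"])
a=[float(v) for v in sys.argv[1:]]
yaw=np.radians(a[3]) if len(a)>3 else np.arctan2(R[1,0],R[0,0])
x=np.array([np.cos(yaw),np.sin(yaw),0]);z=np.array([0,0,-1.]);G=np.c_[x,np.cross(z,x),z]
print("t",s["time_s"],"shift",R.T@(np.array(a[:3])-p)*1000,"turn",Ro.from_matrix(R.T@G).as_rotvec(degrees=True),"yaw",np.degrees(np.arctan2(R[1,0],R[0,0])))
print("q",np.array(s["joint_positions"]),"f",np.array(s["ft_force"]),"g",s["gripper_width"])
E
python3 w.py .515 .345 .25; python3 w.py .445 .379 .2
```

```text
t 2.15 shift [-323.9  -96.5    3.3] turn [ 0. -0. -0.] yaw 155.3172026928357
q [-66.6  19.   -3.7  83.7   1.2  77.3  -5.1] f [-0.9 -0.1 -0.3] g 0.996081854415899
t 2.15 shift [-246.1  -94.8   53.3] turn [ 0. -0. -0.] yaw 155.3172026928357
q [-66.6  19.   -3.7  83.7   1.2  77.3  -5.1] f [-0.9 -0.1 -0.3] g 0.996081854415899
```

```bash
python3 -m handwheel '[[-60,-18,0,0,0,0,1],[-120,-36,0,0,0,0,1],[-185,-55,0,0,0,0,1],[-245,-73,0,0,0,0,1],[-300,-90,0,0,0,0,1]]'
cat > v.py <<'E'
# wrist look: v.py thing radius rimheight [png]
import sys
from h import *
from scipy.optimize import least_squares
np.set_printoptions(precision=4,suppress=True)
s=bot.sense();im,d,K=snap("wrist");print("tcp",np.array(s["ee_pos"]),"t",s["time_s"])
t,R,H=sys.argv[1],float(sys.argv[2]),float(sys.argv[3])
for q in bot.cut_out(t,"wrist")[:2]:
    P=cloud(K,d,q["mask"]);T=P[P[:,2]>H-.012]
    print(t,q["score"],px(q["point"]),len(P),len(T),"z",np.percentile(P[:,2],[2,50,98]) if len(P) else 0)
    if len(T)>8:
        f=lambda x:np.hypot(T[:,0]-x[0],T[:,1]-x[1])-(R-.002)
        r=least_squares(f,T[:,:2].mean(0),loss="soft_l1",f_scale=.002);print("fit",r.x,np.median(abs(f(r.x))),"z",np.percentile(T[:,2],[50,95]))
for q in bot.landmark_of(t,"wrist")[:2]:
    p=px(q["point"]);print("lm",q["score"],p,at_z(K,p,0))
if len(sys.argv)>4: cv2.imwrite(sys.argv[4],im[:,:,::-1])
E
python3 v.py middle_pot .032 .092 pics/c.png
```

```text
time_s: 2.78
ee_pos: [0.4968, 0.3599, 0.2536]
eef_rot: [[-0.909, 0.417, 0.0], [0.417, 0.909, 0.001], [-0.0, 0.001, -1.0]]
ft_force: [0.4, 1.0, -0.2]
gripper_width: 1.0
tcp [0.4968 0.3599 0.2536] t 2.775
middle_pot 0.79 [315.2 133.8] 3658 980 z [0.0016 0.0151 0.091 ]
fit [0.4465 0.3782] 0.0011315939708377003 z [0.0898 0.0911]
lm 0.61 [317.888 127.6  ] [0.4479 0.3771 0.    ]
```

```bash
python3 w.py .4462 .3782 .079
```

```text
t 2.925 shift [ 56.3  -3.5 174.2] turn [-0.   0.1 -0. ] yaw 154.9149667560164
q [-44.8  17.4   6.   86.   -1.7  76.7  26.3] f [-0.9  1.5 -0.3] g 1.0017623583089463
```

```bash
python3 -m handwheel '[[30,-2,30,0,0,0,1],[54,-4,60,0,0,0,1],[54,-4,100,0,0,0,1],[54,-4,120,0,0,0,1],[54,-4,120,0,0,0,1]]'; python3 w.py .4462 .3782 .079
```

```text
time_s: 3.55
ee_pos: [0.443, 0.3806, 0.1319]
eef_rot: [[-0.909, 0.416, -0.002], [0.416, 0.909, -0.002], [0.002, -0.003, -1.0]]
ft_force: [-0.9, -0.3, 0.5]
gripper_width: 1.002
t 3.55 shift [-4.  -0.8 52.9] turn [-0.1 -0.1  0. ] yaw 155.41723830548767
q [-48.1  19.4   3.6  98.4  -1.4  62.3  21.3] f [-0.9 -0.3  0.5] g 1.0018739417209417
```

```bash
python3 -m handwheel '[[-2,-1,25,0,0,0,1],[-2,-1,45,0,0,0,1],[-2,-1,53,0,0,0,1],[-2,-1,53,0,0,0,1],[-2,-1,53,0,0,0,0]]';python3 -m handwheel '[[0,0,0,0,0,0,0],[0,0,0,0,0,0,0],[0,0,0,0,0,0,0],[0,0,0,0,0,0,0],[0,0,-10,0,0,0,0]]'; python3 w.py .612 -.066 .26
```

```text
time_s: 4.18
ee_pos: [0.4465, 0.3791, 0.0815]
eef_rot: [[-0.909, 0.417, 0.001], [0.417, 0.909, 0.001], [-0.0, 0.002, -1.0]]
ft_force: [-0.2, -0.7, 0.4]
gripper_width: 0.816
time_s: 4.8
ee_pos: [0.4459, 0.3783, 0.0906]
eef_rot: [[-0.909, 0.418, -0.0], [0.418, 0.909, -0.0], [0.0, -0.001, -1.0]]
ft_force: [-0.5, -0.3, -3.5]
gripper_width: 0.74
t 4.8 shift [-336.4 -334.4 -169.3] turn [-0. -0.  0.] yaw 155.31456017426066
q [-47.7  22.1   3.6 100.3  -1.6  57.6  21.7] f [-0.5 -0.3 -3.5] g 0.7397095043515294
```

```bash
python3 -m handwheel '[[0,0,-60,0,0,0,0],[-10,-10,-118,0,0,0,0],[-40,-40,-155,0,0,0,0],[-80,-80,-170,0,0,0,0],[-122,-122,-170,0,0,0,0]]';python3 -m handwheel '[[-43,-43,0,0,0,0,0],[-86,-86,0,0,0,0,0],[-129,-129,0,0,0,0,0],[-160,-160,0,0,0,0,0],[-160,-160,0,0,0,0,0]]'; python3 w.py .612 -.066 .19; python3 v.py wide_pot .05 .067 pics/d.png
```

```text
time_s: 5.42
ee_pos: [0.5068, 0.2156, 0.2627]
eef_rot: [[-0.909, 0.417, 0.003], [0.417, 0.909, 0.002], [-0.002, 0.003, -1.0]]
ft_force: [1.3, -0.2, -2.9]
gripper_width: 0.741
time_s: 6.05
ee_pos: [0.585, -0.0002, 0.2608]
eef_rot: [[-0.906, 0.424, 0.001], [0.424, 0.906, -0.002], [-0.001, -0.001, -1.0]]
ft_force: [-0.4, -0.2, -2.3]
gripper_width: 0.738
t 6.05 shift [-52.3 -48.1  71. ] turn [-0.1  0.1 -0. ] yaw 154.932366707039
q [-21.3  13.8  20.   90.5  -4.7  76.5  64.2] f [-0.4 -0.2 -2.3] g 0.7375148350472972
tcp [ 0.585  -0.0002  0.2608] t 6.05
wide_pot 0.77 [262.976 208.32 ] 2293 465 z [0.0139 0.0217 0.0656]
fit [ 0.6141 -0.0661] 0.0007994169954571653 z [0.0643 0.0659]
lm 0.64 [287.424 210.08 ] [ 0.6184 -0.0682  0.    ]
lm 0.47 [517.184  92.   ] [0.601  0.2532 0.    ]
```

View pics/d.png

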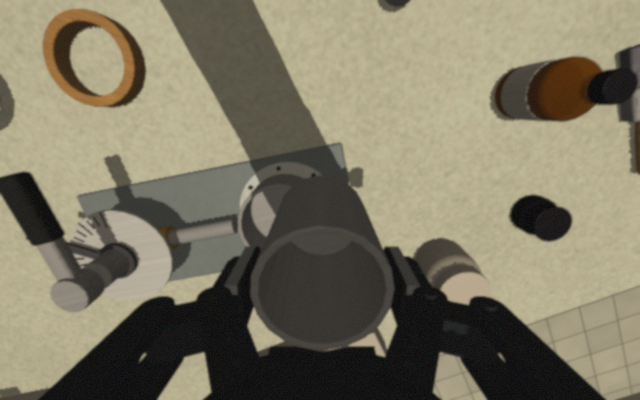

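```bash
python3 -m handwheel '[[-40,-36,0,0,0,0,0],[-54,-48,20,0,0,0,0],[-54,-48,60,0,0,0,0],[-54,-48,80,0,0,0,0],[-54,-48,80,0,0,0,0]]'; python3 w.py .613 -.066 .098
```

```text
time_s: 6.82
ee_pos: [0.6125, -0.06, 0.1784]
eef_rot: [[-0.909, 0.416, -0.004], [0.416, 0.909, 0.001], [0.004, -0.001, -1.0]]
ft_force: [-0.7, -0.1, -2.7]
gripper_width: 0.744
t 6.825 shift [-3.3 -5.2 80.4] turn [-0.1 -0.2  0. ] yaw 155.42851479935314
q [-15.5  21.4  21.3  91.6  -8.2  68.7  72.9] f [-0.7 -0.1 -2.7] g 0.7441702630501918
```

```bash
python3 -m handwheel '[[-1,-4,30,0,0,0,0],[-1,-4,55,0,0,0,0],[-1,-4,70,0,0,0,0],[-1,-4,77,0,0,0,0],[-1,-4,77,0,0,0,0]]'; python3 w.py .613 -.066 .096
```

```text
time_s: 7.45
ee_pos: [0.6131, -0.0655, 0.1037]
eef_rot: [[-0.909, 0.417, 0.0], [0.417, 0.909, 0.0], [-0.0, 0.0, -1.0]]
ft_force: [-0.8, 0.6, -2.3]
gripper_width: 0.738
t 7.45 shift [-0.1 -0.6  7.7] turn [0. 0. 0.] yaw 155.33385135153947
q [-14.3  25.7  20.4  95.6 -10.   60.5  74.6] f [-0.8  0.6 -2.3] g 0.7380873049509303
```

```bash
python3 -m handwheel '[[0,0,2,0,0,0,0],[0,0,4,0,0,0,0],[0,0,5,0,0,0,0],[0,0,6,0,0,0,0],[0,0,6,0,0,0,0]]'
```

```text
time_s: 8.07
ee_pos: [0.6134, -0.0659, 0.0992]
eef_rot: [[-0.909, 0.418, 0.002], [0.418, 0.909, 0.0], [-0.001, 0.001, -1.0]]
ft_force: [-5.6, -0.5, 11.8]
gripper_width: 0.741
```

```bash
python3 -m handwheel '[[0,0,-1,0,0,0,0.3],[0,0,-1,0,0,0,1],[0,0,-1,0,0,0,1],[0,0,-1,0,0,0,1],[0,0,-15,0,0,0,1]]';python3 -m handwheel '[[0,0,-60,0,0,0,1],[0,0,-120,0,0,0,1],[20,30,-150,0,0,0,1],[50,70,-150,0,0,0,1],[80,110,-150,0,0,0,1]]'; python3 v.py middle_pot .032 .109 pics/e.png; python3 w.py .435 .161 .2
```

```text
time_s: 8.7
ee_pos: [0.6122, -0.0656, 0.1118]
eef_rot: [[-0.909, 0.418, -0.002], [0.418, 0.909, -0.0], [0.002, -0.001, -1.0]]
ft_force: [0.2, -0.4, 0.9]
gripper_width: 0.998
time_s: 9.32
ee_pos: [0.5859, 0.0688, 0.264]
eef_rot: [[-0.908, 0.418, 0.002], [0.418, 0.908, 0.001], [-0.002, 0.001, -1.0]]
ft_force: [0.9, 0.4, -0.4]
gripper_width: 1.003
tcp [0.5859 0.0688 0.264 ] t 9.325
middle_pot 0.75 [225.984 241.2  ] 2890 758 z [0.0233 0.0776 0.1077]
fit [ 0.6129 -0.0655] 0.0007963485834088825 z [0.106  0.1079]
lm 0.58 [234.496 229.32 ] [ 0.6154 -0.0798  0.    ]
t 9.475 shift [174.3  19.7  63.3] turn [0.1 0.  0. ] yaw 155.6228714794623
q [-26.4  14.3  18.2  89.5  -4.6  76.9  57.9] f [-0.1 -0.6 -0. ] g 1.0011450411041893
```

View pics/e.png

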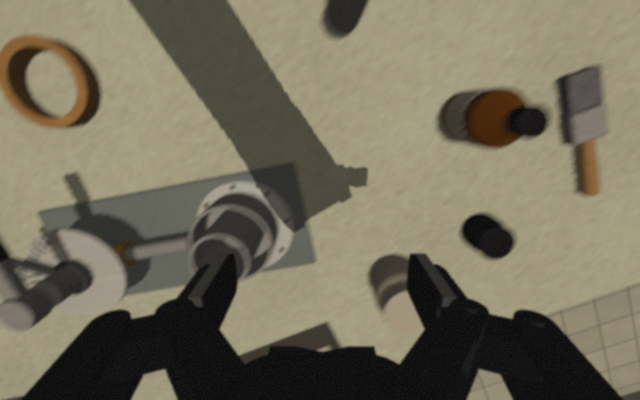

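```bash
python3 -m handwheel '[[50,8,0,0,0,0,1],[95,16,0,0,0,0,1],[118,20,0,0,0,0,1],[118,20,0,0,0,0,1],[118,20,0,0,0,0,1]]'; python3 v.py narrow_pot .02 .125 pics/f.png; python3 w.py .435 .161 .112
```

```text
time_s: 10.1
ee_pos: [0.4881, 0.1338, 0.2628]
eef_rot: [[-0.908, 0.419, 0.001], [0.419, 0.908, 0.0], [-0.001, 0.0, -1.0]]
ft_force: [-0.5, -0.9, 0.2]
gripper_width: 1.001
tcp [0.4881 0.1338 0.2628] t 10.1
narrow_pot 0.64 [324.48 129.4 ] 1708 676 z [0.0016 0.0857 0.1242]
fit [0.4365 0.1606] 0.0010788406494469695 z [0.123  0.1242]
narrow_pot 0.29 [ 14.976 366.52 ] 1594 1590 z [0.1231 0.1339 0.14  ]
fit [ 0.5133 -0.2521] 0.0065892395435567085 z [0.1339 0.1388]
lm 0.87 [324.608 123.08 ] [0.4384 0.1606 0.    ]
lm 0.5 [ 38.912 397.4  ] [ 0.649  -0.4786  0.    ]
t 10.25 shift [ 59.4   2.3 150.3] turn [-0.  0. -0.] yaw 155.21216171617885
q [-34.    3.3  14.  101.4  -0.8  75.5  45.4] f [-0.5  0.9  0.9] g 0.9977512942791583
```

```bash
python3 -m handwheel '[[40,2,0,0,0,0,1],[58,3,30,0,0,0,1],[58,3,70,0,0,0,1],[58,3,90,0,0,0,1],[58,3,90,0,0,0,1]]'; python3 w.py .4363 .1607 .112
```

```text
time_s: 10.88
ee_pos: [0.4354, 0.1612, 0.1711]
eef_rot: [[-0.908, 0.418, -0.002], [0.418, 0.908, -0.002], [0.002, -0.002, -1.0]]
ft_force: [0.1, -0.3, 0.3]
gripper_width: 0.999
t 10.875 shift [-1.1  0.1 59.1] turn [-0.1 -0.1  0. ] yaw 155.2645205551965
q [-36.7   2.4  11.1 113.6  -0.5  64.2  39.8] f [ 0.1 -0.3  0.3] g 0.9986432484743941
```

```bash
python3 -m handwheel '[[0,0,30,0,0,0,1],[0,0,52,0,0,0,1],[0,0,60,0,0,0,1],[0,0,60,0,0,0,1],[0,0,60,0,0,0,0]]';python3 -m handwheel '[[0,0,0,0,0,0,0],[0,0,0,0,0,0,0],[0,0,0,0,0,0,0],[0,0,0,0,0,0,0],[0,0,0,0,0,0,0]]'; python3 -m handwheel '[[0,0,-40,0,0,0,0],[0,0,-95,0,0,0,0],[0,0,-155,0,0,0,0],[0,0,-190,0,0,0,0],[0,0,-200,0,0,0,0]]'; python3 w.py .6129 -.0655 .3
```

```text
time_s: 11.5
ee_pos: [0.4365, 0.1623, 0.1134]
eef_rot: [[-0.909, 0.418, 0.001], [0.418, 0.909, 0.001], [-0.001, 0.001, -1.0]]
ft_force: [-0.1, -0.3, -1.3]
gripper_width: 0.816
time_s: 12.12
ee_pos: [0.4362, 0.1621, 0.1132]
eef_rot: [[-0.909, 0.418, 0.001], [0.418, 0.909, 0.001], [-0.001, 0.001, -1.0]]
ft_force: [-2.1, -2.2, 6.7]
gripper_width: 0.454
time_s: 12.75
ee_pos: [0.4363, 0.1623, 0.3143]
eef_rot: [[-0.909, 0.418, 0.003], [0.418, 0.909, 0.002], [-0.002, 0.003, -1.0]]
ft_force: [1.0, 0.1, -2.5]
gripper_width: 0.455
t 12.75 shift [-255.5 -133.3   14.4] turn [0.2 0.1 0. ] yaw 155.31644509123004
q [-37.4  -3.6  10.9 101.7   0.7  81.6  38.7] f [ 1.   0.1 -2.5] g 0.4553164516000274
```

```bash
python3 -m handwheel '[[-53,-28,0,0,0,0,0],[-106,-56,0,0,0,0,0],[-160,-84,0,0,0,0,0],[-214,-111,0,0,0,0,0],[-255,-133,0,0,0,0,0]]'; python3 -m handwheel '[[0,0,10,0,0,0,0],[0,0,25,0,0,0,0],[0,0,40,0,0,0,0],[0,0,50,0,0,0,0],[0,0,50,0,0,0,0]]';  python3 w.py .6129 -.0655 .135; cat > top.py <<'E'
import sys
from h import *
im,d,K=snap("side");cv2.imwrite(sys.argv[1],cv2.resize(im[120:320,200:520,::-1],(800,500)))
E
python3 top.py pics/g.png
```

```text
time_s: 13.38
ee_pos: [0.6125, -0.0675, 0.3102]
eef_rot: [[-0.908, 0.419, -0.003], [0.419, 0.908, -0.001], [0.002, -0.002, -1.0]]
ft_force: [0.3, 0.8, -2.3]
gripper_width: 0.455
time_s: 14.0
ee_pos: [0.6114, -0.0647, 0.2615]
eef_rot: [[-0.909, 0.417, -0.001], [0.417, 0.909, 0.0], [0.001, -0.0, -1.0]]
ft_force: [-0.2, 1.1, -1.7]
gripper_width: 0.457
t 14.0 shift [ -1.9  -0.1 126.5] turn [-0.  -0.1  0. ] yaw 155.3649517212048
q [-19.   18.3  26.4  86.   -8.2  77.7  73.4] f [-0.2  1.1 -1.7] g 0.45678945958812334
```

View pics/g.png

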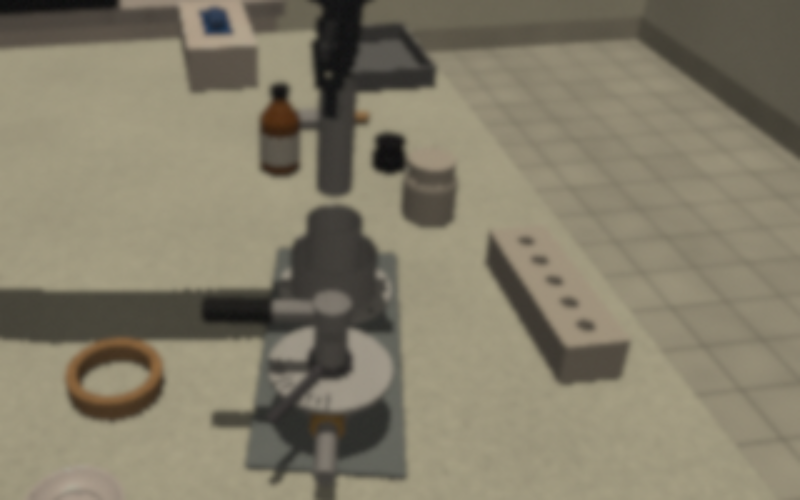

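The narrow pot hangs upright at (335,140), right over the middle pot (335,215). Now down.

```bash
python3 -m handwheel '[[-1,0,25,0,0,0,0],[-1,0,50,0,0,0,0],[-1,0,75,0,0,0,0],[-1,0,90,0,0,0,0],[-1,0,95,0,0,0,0]]';python3 -m handwheel '[[0,0,8,0,0,0,0],[0,0,16,0,0,0,0],[0,0,22,0,0,0,0],[0,0,25,0,0,0,0],[0,0,25,0,0,0,0]]'; python3 w.py .6129 -.0655 .135
```

```text
time_s: 14.68
ee_pos: [0.6128, -0.0656, 0.1671]
eef_rot: [[-0.909, 0.417, -0.0], [0.417, 0.909, 0.0], [0.0, -0.0, -1.0]]
ft_force: [-0.2, -0.5, -1.0]
gripper_width: 0.458
time_s: 15.3
ee_pos: [0.6128, -0.0657, 0.1422]
eef_rot: [[-0.909, 0.418, -0.0], [0.418, 0.909, 0.0], [0.0, -0.0, -1.0]]
ft_force: [-0.3, -0.6, -1.6]
gripper_width: 0.457
t 15.3 shift [0.  0.2 7.2] turn [-0. -0.  0.] yaw 155.31621404331275
q [-17.8  23.8  25.   93.9 -10.9  64.7  75.3] f [-0.3 -0.6 -1.6] g 0.4565064511706174
```

```bash
python3 -m handwheel '[[0,0,2,0,0,0,0],[0,0,4,0,0,0,0],[0,0,6,0,0,0,0],[0,0,7,0,0,0,0],[0,0,7,0,0,0,0]]'
```

```text
time_s: 15.92
ee_pos: [0.6129, -0.0657, 0.1354]
eef_rot: [[-0.909, 0.418, 0.0], [0.418, 0.909, 0.0], [-0.0, 0.0, -1.0]]
ft_force: [-0.5, 0.6, -1.2]
gripper_width: 0.459
```

```bash
python3 -m handwheel '[[0,0,1,0,0,0,0],[0,0,2,0,0,0,0],[0,0,2,0,0,0,0],[0,0,3,0,0,0,0],[0,0,3,0,0,0,0]]'
```

```text
time_s: 16.55
ee_pos: [0.6139, -0.0663, 0.1352]
eef_rot: [[-0.908, 0.418, 0.003], [0.418, 0.908, 0.0], [-0.003, 0.002, -1.0]]
ft_force: [-6.9, -0.3, 20.8]
gripper_width: 0.462
```

```bash
python3 -m handwheel '[[0,0,-3,0,0,0,0.6],[0,0,-3,0,0,0,1],[0,0,-3,0,0,0,1],[0,0,-4,0,0,0,1],[0,0,-25,0,0,0,1]]';python3 -m handwheel '[[0,0,-50,0,0,0,1],[0,0,-105,0,0,0,1],[-10,-30,-130,0,0,0,1],[-30,-85,-130,0,0,0,1],[-45,-125,-130,0,0,0,1]]'
cat > k.py <<'E'
import sys
from h import *
np.set_printoptions(precision=4,suppress=True)
s=bot.sense();print(s["time_s"],np.array(s["ee_pos"]))
L={}
for c in sys.argv[2:]:
    im,d,K=snap(c)
    for t in ["lever_tip","mark_tip","valve_axis"]:
        for q in bot.landmark_of(t,c)[:1]:
            p=px(q["point"]);z={"lever_tip":.132,"mark_tip":.078,"valve_axis":.132}[t];X=at_z(K,p,z);print(c,t,round(q["score"],2),p,X);L.setdefault(t,[]).append(X)
        if t!="valve_axis":
            for q in bot.cut_out(t,c)[:1]:
                lo,hi=(.13,.15) if t=="lever_tip" else (.07,.085)
                P=cloud(K,d,q["mask"]);P=P[(P[:,2]>lo)&(P[:,2]<hi)]
                if len(P)<20: continue
                # keep within the tube: robust line
                vx,vy,x0,y0=cv2.fitLine(P[:,:2].astype(np.float32),cv2.DIST_HUBER,0,.003,.001).ravel()
                a=np.degrees(np.arctan2(vy,vx))%180; print(c,t,"line",round(q["score"],2),len(P),"ang",round(a,2),"mean",P.mean(0),"zmed",np.median(P[:,2]))
    if c=="wrist": cv2.imwrite(sys.argv[1],im[:,:,::-1])
E
python3 k.py pics/hh.png wrist side top
```

```text
time_s: 17.18
ee_pos: [0.6118, -0.0655, 0.156]
eef_rot: [[-0.909, 0.418, -0.003], [0.418, 0.909, -0.0], [0.003, -0.001, -1.0]]
ft_force: [0.8, 0.2, 0.4]
gripper_width: 0.999
time_s: 17.8
ee_pos: [0.601, -0.2006, 0.2878]
eef_rot: [[-0.908, 0.419, 0.001], [0.419, 0.908, -0.001], [-0.001, -0.0, -1.0]]
ft_force: [-0.9, 0.2, -1.0]
gripper_width: 0.998
17.8 [ 0.601  -0.2006  0.2878]
wrist lever_tip 0.97 [211.776  53.2  ] [ 0.4535 -0.2352  0.132 ]
wrist lever_tip line 0.76 4159 ang 169.06 mean [ 0.5177 -0.248   0.1388] zmed 0.13881418991903627
wrist mark_tip 0.96 [173.824 144.8  ] [ 0.4997 -0.3342  0.078 ]
wrist mark_tip line 0.91 756 ang 52.06 mean [ 0.5359 -0.2876  0.0759] zmed 0.07601211427442084
wrist valve_axis 0.74 [253.504 186.08 ] [ 0.5702 -0.2593  0.132 ]
side lever_tip 0.78 [279.296 243.8  ] [ 0.4478 -0.2394  0.132 ]
side lever_tip line 0.88 540 ang 169.12 mean [ 0.52   -0.2565  0.139 ] zmed 0.13975118624195798
side mark_tip 0.55 [307.712 288.4  ] [ 0.4994 -0.3357  0.078 ]
side mark_tip line 0.47 218 ang 37.75 mean [ 0.5413 -0.2924  0.0774] zmed 0.07780563488800579
side valve_axis 0.81 [331.904 245.92 ] [ 0.5662 -0.266   0.132 ]
top mark_tip 0.42 [441.984 231.48 ] [ 0.4888 -0.3315  0.078 ]
top valve_axis 0.26 [442.368 227.68 ] [ 0.4939 -0.3201  0.132 ]
```

View pics/hh.png

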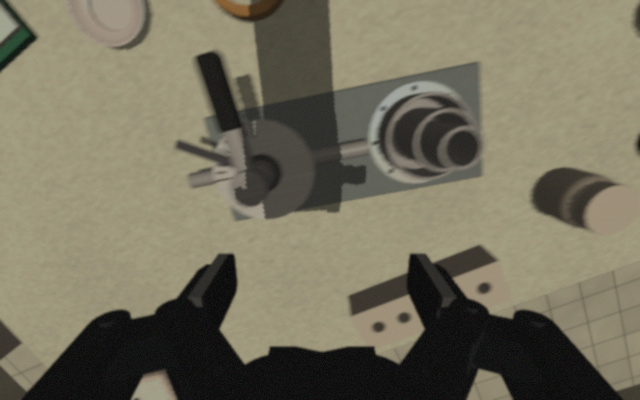

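```bash
python3 -m handwheel '[[0,-30,20,0,0,0,1],[0,-60,40,0,0,0,1],[0,-75,50,0,0,0,1],[0,-75,50,0,0,0,1],[0,-75,50,0,0,0,1]]'
cat > m.py <<'E'
import sys
from h import *
from scipy.optimize import least_squares
np.set_printoptions(precision=4,suppress=True)
s=bot.sense();im,d,K=snap("wrist");print(s["time_s"],np.array(s["ee_pos"]))
cv2.imwrite(sys.argv[1],im[:,:,::-1])
lm={}
for t,z in [("lever_tip",.132),("mark_tip",.078),("valve_axis",.132)]:
    for q in bot.landmark_of(t,"wrist")[:1]:
        lm[t]=at_z(K,px(q["point"]),z);print(t,round(q["score"],2),px(q["point"]),lm[t])
A=np.array([.569,-.260])
fg=bot.cut_out("mark_tip","wrist"); P=cloud(K,d)
r=np.hypot(*(P[:,:2]-A).T); P=P[r<.16]; 
r=np.hypot(*(P[:,:2]-A).T)
D=P[(abs(P[:,2]-.068)<.004)&(r<.075)];rd=np.hypot(*(D[:,:2]-A).T)
# dial rim: outermost point in each 3-deg sector
th=np.degrees(np.arctan2(*(D[:,:2]-A).T[::-1]))//3
E=np.array([D[th==k][np.argmax(rd[th==k])][:2] for k in np.unique(th) if (th==k).sum()>5])
f=lambda x:np.hypot(*(E-x).T)-.06
c=least_squares(f,A,loss="soft_l1",f_scale=.001);print("dial centre",c.x,len(E),np.median(abs(f(c.x))))
def line(Q,n):
    if len(Q)<20: print(n,"few",len(Q));return
    vx,vy,x0,y0=cv2.fitLine(Q[:,:2].astype(np.float32),cv2.DIST_HUBER,0,.002,.001).ravel()
    v=np.array([vx,vy]);m=np.array([x0,y0]);
    if v@(m-A)<0:v=-v
    w=c.x-m;print(n,len(Q),"dir",np.degrees(np.arctan2(v[1],v[0]))%360,"mean",m,"tip r",np.percentile((Q[:,:2]-A)@v,99),"axis off line",w@[-v[1],v[0]],"ang mean from dial",np.degrees(np.arctan2(*(m-c.x)[::-1]))%360)
line(P[(P[:,2]>.128)&(P[:,2]<.16)&(r>.035)],"lever")
line(P[(P[:,2]>.071)&(P[:,2]<.085)&(r>.066)&(r<.11)],"mark outer")
for q in fg[:1]:
    Q=cloud(K,d,q["mask"]);Q=Q[(Q[:,2]>.071)&(Q[:,2]<.085)&(np.hypot(*(Q[:,:2]-A).T)>.03)];print(q["score"]);line(Q,"mark mask")
E
python3 m.py pics/i.png
```

```text
time_s: 19.32
ee_pos: [0.5713, -0.265, 0.238]
eef_rot: [[-0.909, 0.416, 0.001], [0.416, 0.909, 0.0], [-0.001, 0.001, -1.0]]
ft_force: [0.2, -0.7, -0.3]
gripper_width: 0.999
19.325 [ 0.5713 -0.265   0.238 ]
lever_tip 0.9 [289.088  39.88 ] [ 0.4526 -0.2356  0.132 ]
mark_tip 0.6 [224.32 148.92] [ 0.4981 -0.3325  0.078 ]
valve_axis 0.84 [326.4  201.12] [ 0.5687 -0.2601  0.132 ]
dial centre [ 0.569  -0.2594] 108 0.000661037140742702
lever 3719 dir 169.1033 mean [ 0.49   -0.2441] tip r 0.11820494320007272 axis off line 0.00013322073881218838 ang mean from dial 169.00850604879878
mark outer 384 dir 225.93617 mean [ 0.5108 -0.3184] tip r 0.09874748991002784 axis off line 0.0008373931283785704 ang mean from dial 225.35770919294646
0.88
mark mask 766 dir 225.45476 mean [ 0.5231 -0.3057] tip r 0.09837248091785183 axis off line 0.00027263784181287554 ang mean from dial 225.2152106736263
```

View pics/i.png

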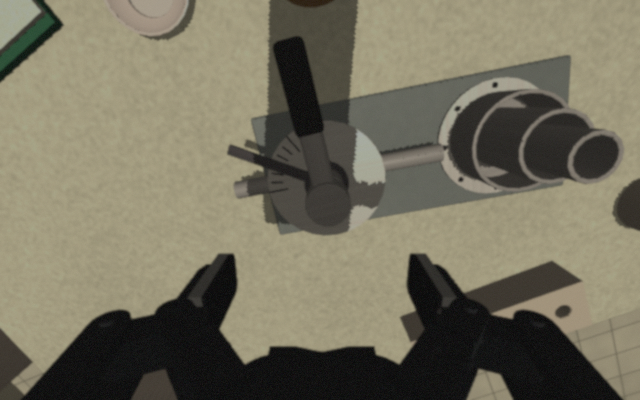

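```bash
python3 w.py .4807 -.2424 .185 169
```

```text
t 19.575 shift [ 91.6 -16.5  52.6] turn [  0.    0.  -13.6] yaw 155.38279830932967
q [ -3.1  21.7  31.2  85.8 -11.4  75.7  94.6] f [-0.1  1.1  0.7] g 0.996378326887092
```

```bash
python3 -m handwheel '[[20,-3,0,0,0,10,1],[40,-7,0,0,0,20,1],[60,-10,0,0,0,30,1],[80,-14,0,0,0,40,1],[91,-16,0,0,0,50,1]]';python3 -m handwheel '[[0,0,0,0,0,10,1],[0,0,0,0,0,20,1],[0,0,0,0,0,30,1],[0,0,0,0,0,40,1],[0,0,0,0,0,50,1]]';python3 -m handwheel '[[0,0,0,0,0,10,1],[0,0,0,0,0,20,1],[0,0,0,0,0,30,1],[0,0,0,0,0,40,1],[0,0,0,0,0,50,1]]';python3 w.py .4807 -.2424 .185 -11
```

```text
time_s: 20.2
ee_pos: [0.4803, -0.2424, 0.2376]
eef_rot: [[-0.259, 0.966, 0.001], [0.966, 0.259, 0.001], [0.0, 0.001, -1.0]]
ft_force: [0.8, 0.2, -0.2]
gripper_width: 1.0
time_s: 20.82
ee_pos: [0.4811, -0.2425, 0.2376]
eef_rot: [[0.573, 0.819, 0.001], [0.819, -0.573, 0.0], [0.0, 0.0, -1.0]]
ft_force: [0.4, -0.7, -0.1]
gripper_width: 1.004
time_s: 21.45
ee_pos: [0.4811, -0.2425, 0.2375]
eef_rot: [[0.996, 0.087, 0.001], [0.087, -0.996, 0.0], [0.001, -0.0, -1.0]]
ft_force: [-0.9, -0.4, -0.3]
gripper_width: 1.001
t 21.45 shift [-0.4 -0.1 52.5] turn [-0. -0. 16.] yaw 5.007799451961914
q [-23.   10.9  51.  100.3  -8.8  72.9 -54.9] f [-0.9 -0.4 -0.3] g 1.0007931679569244
```

```bash
python3 -m handwheel '[[0,0,15,0,0,8,1],[0,0,45,0,0,16,1],[0,0,75,0,0,16,1],[0,0,95,0,0,16,1],[0,0,102,0,0,16,1]]';python3 -m handwheel '[[0,0,0,0,0,0,0.6],[0,0,0,0,0,0,0.3],[0,0,0,0,0,0,0.3],[0,0,0,0,0,0,0.2],[0,0,0,0,0,0,0]]';python3 -m handwheel '[[0,0,0,0,0,0,0],[0,0,0,0,0,0,0],[0,0,0,0,0,0,0],[0,0,0,0,0,0,0],[0,0,0,0,0,0,0]]'; python3 w.py .4807 -.2424 .135 -11
python3 - <<'E'
import numpy as np
A=np.array([.569,-.2596]);y0=np.radians(-11);R=np.array([[np.cos(y0),np.sin(y0)],[np.sin(y0),-np.cos(y0)]])
for dl in [8,16,24,32,40,48,56.4,58]:
    a=np.radians(169+dl);P=A+.09*np.array([np.cos(a),np.sin(a)]);P0=A+.09*np.array([np.cos(np.radians(169)),np.sin(np.radians(169))])
    print(dl,(R.T@(P-P0)*1000).round(1),-dl)
E
```

```text
time_s: 22.08
ee_pos: [0.4806, -0.2423, 0.1345]
eef_rot: [[0.983, -0.185, -0.001], [-0.185, -0.983, 0.0], [-0.001, -0.0, -1.0]]
ft_force: [0.0, 0.7, -0.1]
gripper_width: 0.999
time_s: 22.7
ee_pos: [0.4812, -0.2427, 0.136]
eef_rot: [[0.983, -0.185, 0.001], [-0.185, -0.983, 0.0], [0.001, -0.0, -1.0]]
ft_force: [-1.0, 1.1, 5.8]
gripper_width: 0.245
time_s: 23.32
ee_pos: [0.4812, -0.2427, 0.1359]
eef_rot: [[0.983, -0.185, 0.001], [-0.185, -0.983, 0.0], [0.001, -0.0, -1.0]]
ft_force: [-1.8, 1.2, 5.9]
gripper_width: 0.245
t 23.325 shift [-0.5 -0.2  0.9] turn [-0.  -0.   0.3] yaw -10.662319422819884
q [-20.9  18.7  50.5 107.1 -16.4  61.7 -64.7] f [-1.8  1.2  5.9] g 0.24518148020573985
8 [ 0.9 12.5] -8
16 [ 3.5 24.8] -16
24 [ 7.8 36.6] -24
32 [13.7 47.7] -32
40 [21.1 57.9] -40
48 [29.8 66.9] -48
56.4 [40.2 75. ] -56.4
58 [42.3 76.3] -58
```

```bash
python3 -m handwheel '[[0.9,12.5,0,0,0,-8,0],[3.5,24.8,0,0,0,-16,0],[7.8,36.6,0,0,0,-24,0],[13.7,47.7,0,0,0,-32,0],[21.1,57.9,0,0,0,-40,0]]';python3 -m handwheel '[[0.5,9,0,0,0,-5.7,0],[2.0,18.5,0,0,0,-12,0],[3.7,25.4,0,0,0,-16.4,0],[3.7,25.4,0,0,0,-16.4,0],[3.7,25.4,0,0,0,-16.4,0]]';python3 w.py .5058 -.3237 .135 45.4
```

```text
time_s: 23.95
ee_pos: [0.4915, -0.3035, 0.136]
eef_rot: [[0.87, 0.494, 0.001], [0.494, -0.87, 0.001], [0.001, -0.0, -1.0]]
ft_force: [-0.3, 4.4, 4.6]
gripper_width: 0.248
time_s: 24.58
ee_pos: [0.5072, -0.3236, 0.136]
eef_rot: [[0.698, 0.716, 0.001], [0.716, -0.698, 0.0], [0.001, 0.001, -1.0]]
ft_force: [0.1, 2.1, 4.9]
gripper_width: 0.246
t 24.575 shift [-1. -1.  1.] turn [ 0.1 -0.1  0.3] yaw 45.722040918007075
q [ -1.9  24.6  38.1  97.2 -16.7  63.9  -3.2] f [0.1 2.1 4.9] g 0.24619772832895584
```

```bash
python3 -m handwheel '[[0,0,0,0,0,0,0.5],[0,0,0,0,0,0,0.8],[0,0,0,0,0,0,1],[0,0,-10,0,0,0,1],[0,0,-40,0,0,0,1]]';python3 -m handwheel '[[-20,0,-60,0,0,0,1],[-60,0,-80,0,0,0,1],[-100,0,-90,0,0,0,1],[-100,0,-90,0,0,0,1],[-100,0,-90,0,0,0,1]]'
sed -i 's/(r>.066)&(r<.11)/(r>.066)\&(r<.104)/' m.py; python3 m.py pics/j.png
```

```text
time_s: 25.2
ee_pos: [0.5059, -0.3235, 0.1751]
eef_rot: [[0.698, 0.716, -0.002], [0.716, -0.698, 0.001], [-0.001, -0.002, -1.0]]
ft_force: [0.7, 0.1, -0.3]
gripper_width: 1.004
time_s: 25.82
ee_pos: [0.4371, -0.395, 0.2655]
eef_rot: [[0.698, 0.716, 0.001], [0.716, -0.698, 0.0], [0.001, 0.0, -1.0]]
ft_force: [-0.4, 0.5, 0.2]
gripper_width: 1.004
25.825 [ 0.4371 -0.395   0.2655]
lever_tip 0.77 [318.912 113.92 ] [ 0.4852 -0.3431  0.132 ]
mark_tip 0.25 [236.608 198.32 ] [ 0.3579 -0.3441  0.078 ]
dial centre [ 0.5695 -0.2591] 40 0.00018725240630244194
lever 3132 dir 225.97359 mean [ 0.5149 -0.3159] tip r 0.11786767354329192 axis off line -0.00021875463151610486 ang mean from dial 226.1325719575843
mark outer few 0
```

View pics/j.png

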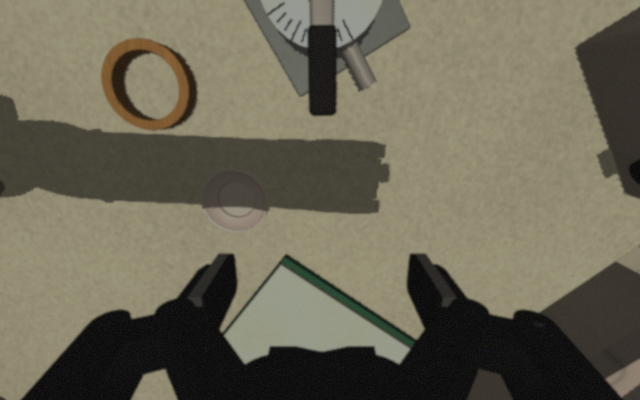

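```bash
sed -i 's/("middle_pot",.032,.092),("narrow_pot",.02,.125)/("middle_pot",.032,.109),("narrow_pot",.02,.147)/' c.py; python3 c.py | grep -v tape; python3 top.py pics/k.png
```

```text
top wide_pot 0.58 523 z% [0.0107 0.0373 0.0662 0.0698] mean [ 0.6095 -0.0646  0.0385] fit 179 [ 0.6122 -0.0651] 0.0010955666137496683
top middle_pot 0.8 248 z% [0.0141 0.0676 0.1083 0.1109] mean [ 0.5973 -0.0607  0.0664] fit 78 [ 0.6118 -0.0643] 0.0012658889866760184
top narrow_pot 0.66 250 z% [0.0231 0.1096 0.1466 0.1492] mean [ 0.615  -0.0652  0.1019] fit 76 [ 0.6133 -0.0654] 0.0008963057924104879
top amber_bottle 0.91 497 z% [0.0106 0.0879 0.1284 0.1317] mean [0.5939 0.2468 0.085 ] fit 96 [0.5803 0.2718] 0.005415250190390828
top lever_tip 0.56 551 z% [-0.0032  0.1388  0.144   0.1463] mean [ 0.5331 -0.2941  0.1309] axis [0.6505 0.7595] ang 49.424208695365095
top mark_tip 0.72 152 z% [0.07   0.0761 0.0798 0.0819] mean [ 0.5429 -0.2751  0.0762] axis [0.6288 0.7776] ang 51.03935714506667
side wide_pot 0.64 568 z% [0.0127 0.0498 0.0664 0.0686] mean [ 0.607  -0.0934  0.0475] fit 568 [ 0.612  -0.0682] 0.0011127625595928406
side middle_pot 0.82 374 z% [0.0559 0.0866 0.1063 0.1093] mean [ 0.6044 -0.0886  0.0849] fit 374 [ 0.6117 -0.0668] 0.0009275120816382883
side narrow_pot 0.71 289 z% [0.0002 0.1313 0.1458 0.1474] mean [ 0.614  -0.0629  0.1231] fit 289 [ 0.613  -0.0685] 0.001218400893850332
side amber_bottle 0.6 496 z% [0.0005 0.0607 0.1056 0.129 ] mean [0.5975 0.2353 0.0603] fit 496 [0.6002 0.255 ] 0.002542473766425246
side lever_tip 0.93 551 z% [0.127  0.1399 0.1439 0.1452] mean [ 0.5302 -0.3045  0.1386] axis [0.6967 0.7174] ang 45.8372319347788
side mark_tip 0.68 146 z% [0.0731 0.0781 0.0794 0.0801] mean [ 0.5322 -0.2983  0.0778] axis [-0.7346 -0.6785] ang -137.2770463210078
```

View pics/k.png

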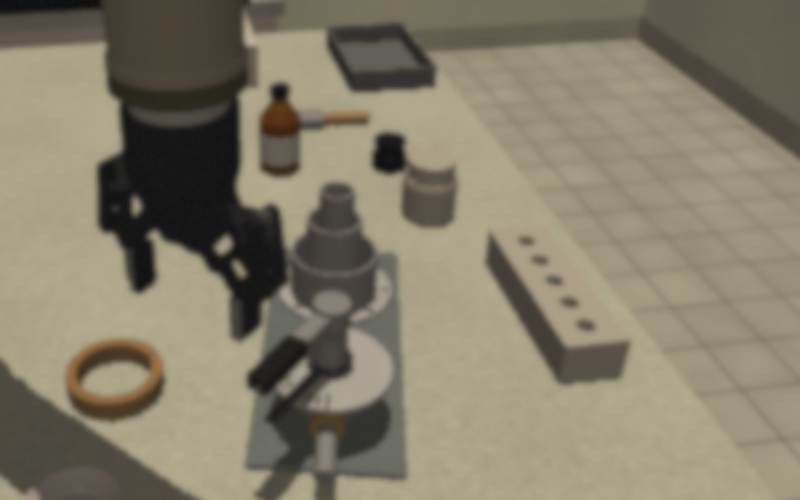

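```bash
python3 -c "
from bench import bot
print(bot.sense()['time_s'],bot.hand_in())"
```

```text
the job is handed in; nothing more can be done
26.925 None
```

The drying station is set up and the job is handed in at 26.9 s. The middle pot stands in the wide pot and the narrow pot in the middle one. After that I gripped the valve lever and swung it about 57° until it stood over the set mark, then let go and moved the arm clear.

**Pots:** The last depth checks put the rims at about 67, 109 and 147 mm above the bench. Those are the heights expected when every pot is all the way down. All three share a centre to within about 2 mm, at (0.612, -0.066). The wide pot reads the same position as before the insertion.

**Lever:** It measures 226.0–226.1° in the wrist view. The mark measured 225.2–225.9° before the turn, so the two agree to within about 1°. After the turn the lever hides the mark from above. In the side picture the two look parallel.

**Checks that disagreed:**
- After the turn, the coarse mask lines from the fixed cameras were several degrees off: 49° and 51° from the top camera, and about 43° for the mark from the side. Those masks are partly hidden and hold few pixels, so I went by the close wrist view.
- The top camera's circle fit for the bottle is unreliable. The side camera shows it has not moved.

The other things on the bench look undisturbed in the last side picture, though the dish is partly out of its frame.

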